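Put away the microscope accessories and the moisture tins

TASK

Clear the microscope bench: put the eyepiece, the auxiliary lens and the camera each into the foam insert that is cut for it, fully down in its pocket and the same way up as it stands now, and stand both aluminium moisture tins upright on the floor of the white tray. Set the optics down without dropping them, and leave the small blue-capped jar standing where it is.

Things in the scene. Friction and masses are not known exactly. Their poses are not given: they have to be found in the camera images.
- eyepiece: Microscope eyepiece standing on its barrel: bright steel barrel 30 mm in diameter and 34 mm long with a chamfered foot, and above it a black head 46 mm in diameter and 28 mm tall, tapering to 41 mm over its top 6 mm, a small round glass in the top. 62 mm tall, about 110 g. Origin: centre of the barrel's foot; z up.
- lens: Auxiliary objective lens lying flat: a black disc 54 mm in diameter and 28 mm tall with a wide glass on top; its lowest 6 mm is a thread ring 48 mm in diameter. About 120 g. Origin: centre of the underside; z up. Round: grip from any side.
- camera: Microscope camera: an aluminium block 62 mm (x) by 42 mm (y) by 32 mm (z) with dark grooves and, on top, a round mount with a black cap, 30 mm in diameter and 10 mm tall, 6 mm off centre towards +x. About 140 g. Origin: centre of the underside; z up. Grip it across the 42 mm.
- tin_a: Aluminium moisture tin with its lid on: a plain round tin 50 mm in diameter, the lid (top 12 mm) 52 mm in diameter, 36 mm tall in all, about 60 g. Origin: centre of the underside; z up.
- tin_b: The second aluminium moisture tin, just like the first: 52 mm in diameter at the lid, 36 mm tall. Origin: centre of the underside; z up.
- jar: Small white jar with a blue cap, 42 mm in diameter and 50 mm tall, standing among the things; it stays where it is. Origin: centre of the underside.
- foam_eyepiece: The eyepiece's place: dark grey foam insert 102 x 102 x 45 mm, fixed, one of three in a row along x, 103 mm apart, any order, in a black tray with walls 3 mm lower. Round pocket 40 mm wide, 30 mm deep (pale floor 15 mm above the origin). Origin: centre of the underside (4 mm above the table), under the pocket's centre; z up. The eyepiece stands in it barrel down, its head wholly above the foam.
- foam_lens: The auxiliary lens's place: dark grey foam insert 102 x 102 x 45 mm, fixed, one of three in a row along x, 103 mm apart, any order, in a black tray with walls 3 mm lower. Round pocket 66 mm wide, 10 mm deep (pale floor 35 mm above the origin). Origin: centre of the underside (4 mm above the table), under the pocket's centre; z up. The lens, thread down, stands 18 mm proud.
- foam_camera: The camera's place: dark grey foam insert 102 x 102 x 45 mm, fixed, one of three in a row along x, 103 mm apart, any order, in a black tray with walls 3 mm lower. Pocket 74 mm (x) by 54 mm (y), 14 mm deep (pale floor 31 mm above the origin). Origin: centre of the underside (4 mm above the table), under the pocket's centre; z up. The camera fits either way round; its block stands 18 mm proud.
- tray: White rectangular lab tray, fixed, 220 mm (x) by 140 mm (y) outside, walls 3 mm thick and 20 mm tall with a blue rim, floor 3 mm thick. Origin: centre of the underside, on the table; z up. It lies on one side of the loose things and the black accessory tray on the other. Both tins fit side by side along its x axis.

How it is judged:
At the end, for the whole second after the job is handed in: Eyepiece, lens and camera each in their own insert: within 10 mm of the pocket's centre and 4 mm of its floor. Both tins inside the tray, underside within 5 mm of its floor. The jar within 30 mm of its start. All upright within 0.1 rad, the six at rest (under 0.02 m/s) (horizontal distance between eyepiece and foam_eyepiece below 0.01 m and z of eyepiece in the frame of foam_eyepiece below 0.019 m and angle between each of eyepiece, lens, camera, tin_a, tin_b, jar's own z axis and vertical below 0.1 rad and horizontal distance between lens and foam_lens below 0.01 m and z of lens in the frame of foam_lens below 0.039 m and horizontal distance between camera and foam_camera below 0.01 m and z of camera in the frame of foam_camera below 0.035 m and x of tin_a in the frame of tray between -0.085 and 0.085 m and y of tin_a in the frame of tray between -0.045 and 0.045 m and z of each of tin_a, tin_b in the frame of tray below 0.008 m and x of tin_b in the frame of tray between -0.085 and 0.085 m and y of tin_b in the frame of tray between -0.045 and 0.045 m and distance of jar from where it was at the start of the episode below 0.03 m and linear speed of each of eyepiece, lens, camera, tin_a, tin_b, jar below 0.02 m/s); the robot touches nothing.
It fails at once if the eyepiece is dropped or flung: it moves freely, out of the fingers, faster than 0.7 m/s (a fall of about 25 mm) (linear speed of eyepiece above 0.7 m/s and contact force between eyepiece and the fingers below 0.1 N).
It fails at once if the auxiliary lens is dropped or flung: it moves freely, out of the fingers, faster than 0.7 m/s (a fall of about 25 mm) (linear speed of lens above 0.7 m/s and contact force between lens and the fingers below 0.1 N).
It fails at once if the camera is dropped or flung: it moves freely, out of the fingers, faster than 0.7 m/s (a fall of about 25 mm) (linear speed of camera above 0.7 m/s and contact force between camera and the fingers below 0.1 N).
It fails at once if the blue-capped jar is moved by more than 30 mm (distance of jar from where it was at the start of the episode above 0.03 m).
It also fails if it takes over 136 s, if anything falls off the work surface, if the arm or the gripper's body presses on something with over 40 N, if the wrist force passes 120 N, or if a joint passes its speed limit or range.

ROBOT

A 7-joint arm with a two-finger parallel gripper is mounted at the origin on the work surface. World frame = base frame: x ahead of the robot, y to its left, z up, the work surface at z = 0. Lengths are in m, angles in rad, forces in N, time in s.
With the tool pointing down it reaches from about 0.425 to 0.925 m from the base axis. Payload 6.8 kg.
Tool frame: the origin (TCP) lies at the very end of the fingers, on their centre line; the grasp point (between the pads) lies 19 mm behind it; z points along the fingers, y is the line along which they close (so a half turn about z gives the same grasp; the last joint's range is limited). The gripper opens to 85 mm and grips with 20 to 120 N. Pads are 22 mm wide; open, the fingers measure 114 mm over their backs; the gripper's body (76 mm by 85 mm) begins 54 mm behind the grasp point. The pads swing forward as they close: fully open they stand 13 mm farther back than shut.
Start: joints at [1.231, 0.477, 0.022, 1.555, -0.011, 1.109, -0.083], TCP at [0.155, -0.657, 0.231] pointing down, gripper open.
Joint ranges: [-2.96, 2.96], [-0.34, 2.1], [-1.41, 1.46], [0.24, 2.44], [-1.37, 4.51], [0.17, 1.92], [-2.96, 2.96]. Speed limits (rad/s): [2.39, 2.39, 3.14, 3.14, 3.14, 3.14, 3.14].

INTERFACE

Orientations are given as a unit quaternion [w, x, y, z].
In Python, from station import monitor, eyes, bot gives the robot as it stands.
- The arm moves only by the tool inch_along, called after ">>>" as name(argument=value, ...) on one line, values as JSON. Schema: {"type":"object","properties":{"ticks":{"type":"object","properties":{"rows":{"type":"array","items":{"type":"array","items":{"type":"number"},"minItems":5,"maxItems":5},"minItems":1,"maxItems":20}},"additionalProperties":false,"required":["rows"]},"clamp_n":{"type":"number"},"only":{"type":"string"},"quiet":{"type":"boolean"},"lines":{"type":"string"}},"required":["ticks"],"additionalProperties":false}. ticks is an object whose key "rows" holds a list of rows, 1 to 20 of them, each of 5 numbers: dx, dy, dz in shares of the most that a row can go, 1 being 50 mm, then a turn about the tool's z in fractions of the full range, 1 being pi rad, then the opening from 0.0 (shut) to 1.0 (fully open); each row shifts and turns the commanded pose from where the row before left it, along the tool's axes as they then stand; what a row does not reach is not made up. A row lasts 1/10 s, in which the tool goes at most 0.05 m and 0.15 rad, less where a joint would pass 70% of its speed; a pose out of reach is approached as far as the arm can. The fingers move at their own pace and stop on an object; clamp_n is the grip in N (left out, the last holds). Time passes only in rows, so rows that do not move let the fingers close. The tool returns the time, the measured TCP pose, the force, the opening and the grip force at its end. only (a regular expression) keeps the lines of the reply that match it, lines (a string "A,B") keeps lines A to B, and quiet returns only ok. No shift or turn number may pass 1 either way. Input that does not fit is refused with a message, and nothing moves.
- monitor.get_obs(): the state, without advancing time (a new reading comes with each control period).
- eyes.read_camera(name): name is "scene" or "top" or "wrist"; returns the picture (384x512x3 uint8, blue, green, red); there is no depth.
- eyes.camera_info(name): a dict with "vertical_fov" (degrees; the focal length in pixels is half the picture's height over the tangent of half this angle, whatever the lens; pixels are square), "cx", "cy" (the principal point, pixels), "view" (4x4, takes a point from world to camera coordinates); the wrist camera has in their place "hand_eye" (4x4, takes a point from camera to tool coordinates, whose origin is the TCP and whose axes are the flange's). Camera axes: x right, y up, looking along -z (the intrinsics and any distortion apply to the point x, -y, -z); pixel columns grow to the right and rows downward; lengths in m; the calibration is good to about 2 mm. A picture is of the moment at which its call begins: read the wrist's pose just before it. camera_info takes no time and is no camera call.
- bot.hand_in(): hands the job in; it is judged then, once.
The state is a dict: "t": time; "q": joint angles; "joint_vel": joint speeds; "joint_torque": joint torques, N m; "eef_pos": TCP position; "tool_rot": TCP orientation; "contact_force": force on the tool from outside, world axes, zero at the start; "torque": the same for the moment, N m; "gripper_width": opening from 0.0 (shut) to 1.0 (fully open); "grasp_force": force on a finger pad.
Only numpy, scipy, OpenCV 4.12 (cv2) and the standard library are available. Lean on these libraries where they do the work, as an engineer would, in place of code of your own. Each camera call takes 0.05 s, during which the arm holds its last target. There are 200 camera calls.

## Working session

There is one attempt and no reset: what is moved stays moved. The work goes in short steps, Python scripts to look and compute and a tool call to move; the robot and the scene stay as the last step left them, time stands still between calls to the robot, and variables do not carry over. Pictures are saved under pics/ and viewed, at most 17 in all, crops included, and the job is handed in when it is done.

```bash
ls; mkdir -p pics; python3 - <<'E'
from station import monitor, eyes, bot
import cv2, numpy as np
np.set_printoptions(precision=4,suppress=True)
o=monitor.get_obs(); print({k:np.round(v,4) for k,v in o.items()})
for n in ("scene","top","wrist"):
    print(n,eyes.camera_info(n))
for n in ("top","scene"):
    im=eyes.read_camera(n); cv2.imwrite(f"pics/{n}0.png",im)
E
```

```text
pics
{'t': np.float64(0.0), 'q': array([ 1.2309,  0.4778,  0.0223,  1.5564, -0.0115,  1.1093, -0.0831]), 'joint_vel': array([-0.0004,  0.0005, -0.0008, -0.0001, -0.0006,  0.0019,  0.0007]), 'joint_torque': array([  0.0002, -59.6462,   1.6081, -28.1198,   0.0125,   0.0095,
        -0.    ]), 'eef_pos': array([ 0.1549, -0.6564,  0.2303]), 'tool_rot': array([-0.0009,  0.9933,  0.1157, -0.0002]), 'contact_force': array([ 0.0632, -0.1914,  0.0149]), 'torque': array([ 0.0299, -0.015 ,  0.0482]), 'grasp_force': np.float64(0.0), 'gripper_width': np.float64(0.9978)}
scene {'vertical_fov': 46.709355275047784, 'cx': 251.86400736128874, 'cy': 189.65893272397176, 'view': array([[-0.3788,  0.9255,  0.0019,  0.2188],
       [-0.6099, -0.2512,  0.7516,  0.2789],
       [ 0.696 ,  0.2836,  0.6596, -1.5256],
       [ 0.    ,  0.    ,  0.    ,  1.    ]])}
top {'vertical_fov': 54.366305705228555, 'cx': 256.94730762734645, 'cy': 193.62874782150345, 'view': array([[-0.0236, -0.9997, -0.0064,  0.0202],
       [ 0.984 , -0.0244,  0.1767, -0.5183],
       [-0.1768, -0.0022,  0.9843, -0.7122],
       [ 0.    ,  0.    ,  0.    ,  1.    ]])}
wrist {'vertical_fov': 64.02307556268089, 'cx': 254.0711555355086, 'cy': 194.58345267414305, 'hand_eye': array([[-0.0002,  0.9456,  0.3252,  0.0833],
       [ 1.    , -0.0001,  0.0009, -0.0003],
       [ 0.0009,  0.3252, -0.9456, -0.1427],
       [ 0.    ,  0.    ,  0.    ,  1.    ]])}
```

View pics/top0.png

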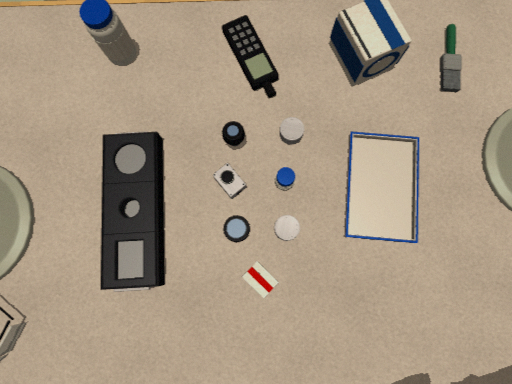

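View pics/scene0.png

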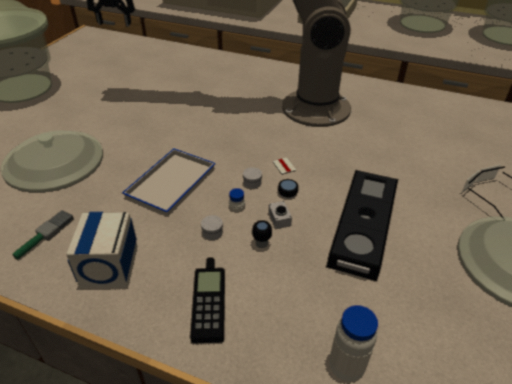

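Top view: the foam tray is on the left (+y), with the lens pocket at (131,158), the eyepiece pocket at (131,208) and the camera pocket at (131,259). The loose things are the eyepiece (234,132), camera (230,180), lens (237,229), tins (291,130) and (287,228), and jar (285,177). The white tray is at (383,187). The scene view shows the same layout, with everything standing upright.

```bash
cat > h.py <<'E'
from station import monitor, eyes, bot
import cv2, numpy as np
from scipy.spatial.transform import Rotation as R
np.set_printoptions(precision=4,suppress=True)
def tool():
    o=monitor.get_obs(); T=np.eye(4); T[:3,:3]=R.from_quat(np.roll(o["tool_rot"],-1)).as_matrix(); T[:3,3]=o["eef_pos"]; return T
def cam(name,T=None):
    i=eyes.camera_info(name); f=192/np.tan(np.radians(i["vertical_fov"]/2))
    C=T@i["hand_eye"] if name=="wrist" else np.linalg.inv(i["view"])
    return f,i["cx"],i["cy"],C
def p2w(c,u,v,z):
    f,cx,cy,C=c; d=C[:3,:3]@np.array([(u-cx)/f,-(v-cy)/f,-1]); p=C[:3,3]
    return p+d*(z-p[2])/d[2]
def w2p(c,P):
    f,cx,cy,C=c; q=np.linalg.inv(C)@np.append(P,1); return np.array([cx+f*q[0]/-q[2],cy-f*q[1]/-q[2]])
def togo(x,y,z=None):
    "move in tool axes to a world point"
    T=tool(); p=np.array([x,y,T[2,3] if z is None else z]); return T[:3,:3].T@(p-T[:3,3])
def yaw(): T=tool(); return np.arctan2(T[1,1],T[0,1])  # direction of closing line (tool y)
E
python3 - <<'E'
from h import *
im=cv2.imread("pics/top0.png"); c=cam("top"); print("cam",c[3][:3,3])
for n,u,v,z in [("eye",234,131,.062),("camblock",230,181,.032),("cap",227.5,177,.042),("lens",237,229,.028),("tinA",291.5,128,.036),("tinB",287,228,.036),("jar",286,176,.05),
 ("fl",130,158.5,.039),("fe",131,208,.019),("fc",130.5,259,.035),("f1",103,135,.046),("f2",157,133,.046),("f3",102,289,.046),("f4",158,287,.046),
 ("t1",351,133,.02),("t2",419,137,.02),("t3",346,237,.02),("t4",417,242,.02)]:
    print(n,p2w(c,u,v,z)[:2])
cv2.imwrite("pics/topcrop.png",cv2.resize(im[110:300,95:335],None,fx=3.3,fy=3.1,interpolation=cv2.INTER_CUBIC))
E
```

```text
cam [0.3845 0.006  0.7926]
eye [0.6472 0.0515]
camblock [0.5492 0.0631]
cap [0.5556 0.0674]
lens [0.4494 0.0502]
tinA [ 0.6601 -0.069 ]
tinB [ 0.4483 -0.0514]
jar [ 0.5529 -0.0523]
fl [0.601  0.2708]
fe [0.4995 0.2719]
fc [0.3941 0.2637]
f1 [0.6513 0.3269]
f2 [0.6528 0.2138]
f3 [0.3377 0.3134]
f4 [0.3389 0.2044]
t1 [ 0.6512 -0.1985]
t2 [ 0.6384 -0.3439]
t3 [ 0.4283 -0.173 ]
t4 [ 0.4146 -0.3174]
```

```bash
python3 - <<'E'
from h import *
print(togo(.42,-.35,.30),togo(.52,.06,.30)-togo(.42,-.35,.30)); T=tool(); print(T[:3,:3], yaw())
E
```

```text
[ 0.3284 -0.2374 -0.0692] [ 0.1915 -0.376   0.0006]
[[ 0.9732  0.2298 -0.0005]
 [ 0.2298 -0.9732  0.0016]
 [-0.0001 -0.0017 -1.    ]] -1.3389171658755417
```

View pics/topcrop.png

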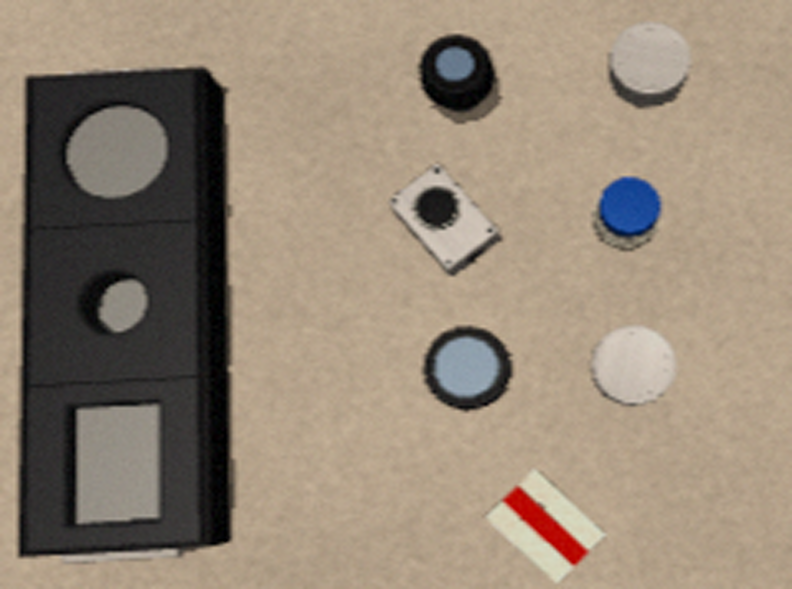

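Enlarged top view: the eyepiece glass is at crop (455,63) and the camera at (445,220), long side from upper left to lower right, cap towards the upper left. The lens is at (466,367), with the three pockets in the left column.

The manual's scale: shifts go in shares of 50 mm and turns go in shares of pi rad. Converting my numbers, -0.038 m is -0.76, 0.033 m is 0.66.

>>> inch_along(ticks={"rows":[[0.66, -0.48, -0.14, 0, 1], [0.66, -0.48, -0.14, 0, 1], [0.66, -0.48, -0.14, 0, 1], [0.66, -0.48, -0.14, 0, 1], [0.66, -0.48, -0.14, 0, 1], [0.66, -0.48, -0.14, 0, 1], [0.66, -0.48, -0.14, 0, 1], [0.66, -0.48, -0.14, 0, 1], [0.66, -0.48, -0.14, 0, 1], [0.66, -0.48, -0.14, 0, 1], [0.38, -0.76, 0, 0, 1], [0.38, -0.76, 0, 0, 1], [0.38, -0.76, 0, 0, 1], [0.38, -0.76, 0, 0, 1], [0.38, -0.76, 0, 0, 1], [0.38, -0.76, 0, 0, 1], [0.38, -0.76, 0, 0, 1], [0.38, -0.76, 0, 0, 1], [0.38, -0.76, 0, 0, 1], [0.38, -0.76, 0, 0, 1]]}, clamp_n=30)

```text
t: 2.1
eef_pos: [0.5186, 0.0674, 0.3011]
tool_rot: [0.0, 0.993, 0.115, -0.0]
contact_force: [-0.0, -0.5, -0.8]
gripper_width: 0.998
grasp_force: 0.0
```

>>> inch_along(ticks={"rows":[[0, 0, 0, 0.0369, 1], [0, 0, 0, 0.0369, 1], [0, 0, 0, 0, 1], [0, 0, 0, 0, 1]]})

```text
t: 2.5
eef_pos: [0.5186, 0.0657, 0.3011]
tool_rot: [0.0, 1.0, 0.001, -0.0]
contact_force: [0.0, 0.9, -0.7]
gripper_width: 0.999
grasp_force: 0.0
```

```bash
python3 - <<'E'
from h import *
T=tool(); im=eyes.read_camera("wrist"); cv2.imwrite("pics/w1.png",im); np.save("w1.npy",T); print(T)
E
```

```text
[[ 1.      0.0026 -0.0005  0.5186]
 [ 0.0026 -1.     -0.0002  0.0657]
 [-0.0005  0.0002 -1.      0.3011]
 [ 0.      0.      0.      1.    ]]
```

View pics/w1.png

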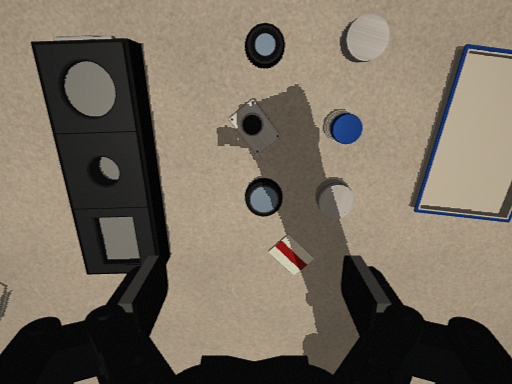

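Wrist view shows the whole bench: eyepiece glass at (265,44), camera cap (253,124), lens (264,196), tins (368,37) and (335,197), jar (347,128). The pockets are on the left and the tray on the right.

```bash
python3 - <<'E'
from h import *
c=cam("wrist",np.load("w1.npy"))
for n,u,v,z in [("eye",265,44,.062),("cap",253,124,.042),("lens",264,196,.028),("tinA",368,37,.036),("tinB",335,197,.036),("jar",347,128,.05),
 ("fl",90,88,.039),("t1",467,45,.02),("t3",416,210,.02)]:
    print(n,p2w(c,u,v,z)[:2])
im=cv2.imread("pics/w1.png")
a=cv2.resize(im[85:165,215:295],(400,400),interpolation=cv2.INTER_CUBIC)
# project predicted pocket rims/top outline on picture from top-camera estimate
ct=cam("top"); it=cv2.imread("pics/top0.png")
o=np.array([.4975,.2680]);th=.034;ex=np.array([np.cos(th),np.sin(th)]);ey=np.array([-ex[1],ex[0]])
def draw(img,cc,P,col): cv2.polylines(img,[np.int32([w2p(cc,p)*8 for p in P])],True,col,1,cv2.LINE_AA,3)
circ=lambda k,r,z:[np.append(o+k*ex+r*(np.cos(t)*ex+np.sin(t)*ey),z) for t in np.linspace(0,6.28,40)]
rect=lambda k,a,b,z:[np.append(o+k*ex+s*a*ex+t*b*ey,z) for s,t in((1,1),(1,-1),(-1,-1),(-1,1))]
for img,cc in((im,c),(it,ct)):
  draw(img,cc,circ(.103,.033,.049),(0,255,0));draw(img,cc,circ(0,.02,.049),(0,255,0));draw(img,cc,rect(-.103,.037,.027,.049),(0,255,0))
  draw(img,cc,rect(0,.154,.051,.049),(0,255,255))
b=cv2.resize(im[30:285,20:180],(376,600)); d=cv2.resize(it[120:300,95:175],(267,600))
can=np.zeros((600,800,3),np.uint8); can[:, :376]=b; can[:,376:643]=d
cv2.imwrite("pics/ov1.png",can); cv2.imwrite("pics/camc.png",a)
E
```

```text
eye [0.6494 0.0542]
cap [0.5591 0.0676]
lens [0.4564 0.0518]
tinA [ 0.6605 -0.0694]
tinB [ 0.458  -0.0479]
jar [ 0.5553 -0.051 ]
fl [0.6022 0.2707]
t1 [ 0.6541 -0.1994]
t3 [ 0.4322 -0.1744]
```

View pics/ov1.png

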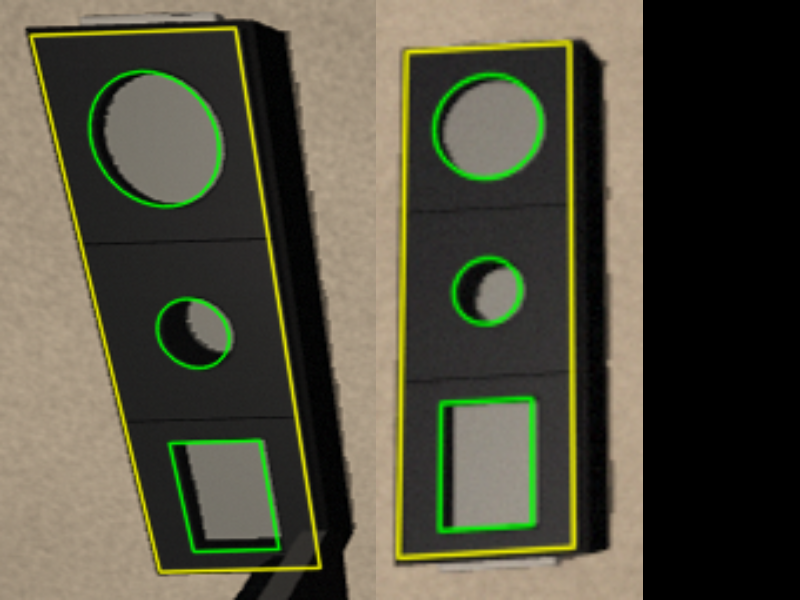

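Overlay: the fitted tray outline (origin 0.498, 0.268, yaw 0.034) matches the foam and pocket edges in both cameras to about 1–2 px. Next is the same check for the loose things.

```bash
cat > ov.py <<'E'
from h import *
ct=cam("top"); it=cv2.imread("pics/top0.png"); cw=cam("wrist",np.load("w1.npy")); iw=cv2.imread("pics/w1.png")
q=[p2w(ct,u,v,.032)[:2] for u,v in((226.8,163.2),(213.8,175.5),(232.3,197.7),(245.9,186.5))]
ctr=np.mean(q,0); l=(q[0]+q[1]-q[2]-q[3])/2; th=np.arctan2(l[1],l[0])
print("camera",ctr,th,np.linalg.norm(l),np.linalg.norm(q[0]-q[1]))
it=cv2.resize(it[110:260,195:325],None,fx=4,fy=4,interpolation=cv2.INTER_CUBIC); iw=cv2.resize(iw[10:240,205:405],None,fx=2.6,fy=2.6,interpolation=cv2.INTER_CUBIC)
def draw(P,col=(0,0,255)):
    for img,c,o,s in((it,ct,(195,110),4),(iw,cw,(205,10),2.6)):
        cv2.polylines(img,[np.int32([((w2p(c,p)-o+.5)*s-.5)*8 for p in P])],True,col,1,cv2.LINE_AA,3)
C=lambda x,y,r,z:draw([(x+r*np.cos(t),y+r*np.sin(t),z) for t in np.linspace(0,6.28,40)])
C(.648,.053,.0205,.062);C(.648,.053,.023,.056);C(.453,.051,.027,.028);C(.660,-.069,.026,.036);C(.453,-.050,.026,.036);C(.554,-.0515,.021,.05)
e=np.array([np.cos(th),np.sin(th)]);n=np.array([-e[1],e[0]]);draw([np.append(ctr+s*.031*e+t*.021*n,.032) for s,t in((1,1),(1,-1),(-1,-1),(-1,1))])
C(*(ctr+.006*e),.015,.042)
h=598; can=np.zeros((600,800,3),np.uint8)
a=it[:600]; b=iw[:600]; w=np.hstack([cv2.resize(a,(400,600*400//520*1)),cv2.resize(b,(400,460))])
cv2.imwrite("pics/ov2.png",w)
E
python3 ov.py
```

```text
camera [0.55   0.0638] 0.6634683556836453 0.06268826366648177 0.037608677023506606Traceback (most recent call last):
  File "ov.py", line 15, in <module>
    a=it[:600]; b=iw[:600]; w=np.hstack([cv2.resize(a,(400,600*400//520*1)),cv2.resize(b,(400,460))])
                              ~~~~~~~~~^^^^^^^^^^^^^^^^^^^^^^^^^^^^^^^^^^^^^^^^^^^^^^^^^^^^^^^^^^^^^^
    return _nx.concatenate(arrs, 1, dtype=dtype, casting=casting)
           ~~~~~~~~~~~~~~~^^^^^^^^^^^^^^^^^^^^^^^^^^^^^^^^^^^^^^^
ValueError: all the input array dimensions except for the concatenation axis must match exactly, but along dimension 0, the array at index 0 has size 461 and the array at index 1 has size 460
```

```bash
sed -i 's/^a=it.*/w=np.hstack([cv2.resize(it,(400,460)),cv2.resize(iw,(400,460))])/;s/^h=.*//;' ov.py; sed -i '/^; can/d' ov.py; python3 ov.py
```

```text
camera [0.55   0.0638] 0.6634683556836453 0.06268826366648177 0.037608677023506606
```

View pics/ov2.png

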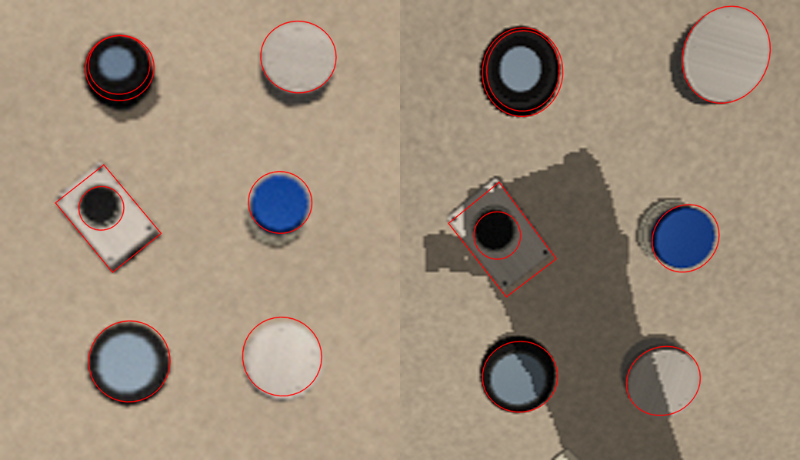

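Overlay: the circles lie on the objects in both views to about 2 mm, with the camera about 2 mm further in +x in the wrist view. I'll grasp the eyepiece first.

In the tool's units: 0.03 m is 0.6, 0.026 m is 0.52.

>>> inch_along(ticks={"rows":[[0.52, 0.048, 0.6, 0, 1], [0.52, 0.048, 0.6, 0, 1], [0.52, 0.048, 0.6, 0, 1], [0.52, 0.048, 0.6, 0, 1], [0.52, 0.048, 0.6, 0, 1], [0, 0, 0, 0, 1], [0, 0, 0, 0, 1], [0, 0, 0, 0, 1]]}, clamp_n=40)

```text
t: 3.35
eef_pos: [0.6487, 0.0541, 0.1526]
tool_rot: [-0.0, 1.0, 0.0, 0.001]
contact_force: [0.6, 0.9, 0.1]
gripper_width: 1.003
grasp_force: 0.0
```

```bash
python3 - <<'E'
from h import *
print(togo(.648,.053,.031),yaw())
E
```

```text
[-0.0009  0.0012  0.1216] -1.5701289654217114
```

In the tool's units: 0.0215 m is 0.43, 0.02 m is 0.4.

>>> inch_along(ticks={"rows":[[0, 0.02, 0.4, 0, 1], [0, 0, 0.4, 0, 1], [0, 0, 0.4, 0, 1], [0, 0, 0.4, 0, 1], [0, 0, 0.4, 0, 1], [0, 0, 0.43, 0, 1], [0, 0, 0, 0, 1], [0, 0, 0, 0, 0], [0, 0, 0, 0, 0], [0, 0, 0, 0, 0], [0, 0, 0, 0, 0], [0, 0, 0, 0, 0], [0, 0, 0, 0, 0], [0, 0, 0, 0, 0]]}, clamp_n=40)

```text
t: 4.75
eef_pos: [0.65, 0.0531, 0.0319]
tool_rot: [-0.0, 1.0, -0.0, 0.001]
contact_force: [-1.5, 0.4, 6.0]
gripper_width: 0.521
grasp_force: 40.2
```

In the tool's units: -0.03 m is -0.6, -0.02 m is -0.4.

>>> inch_along(ticks={"rows":[[0, 0, -0.1, 0, 0], [0, 0, -0.2, 0, 0], [0, 0, -0.4, 0, 0], [0, 0, -0.6, 0, 0], [0, 0, -0.6, 0, 0], [0, 0, -0.6, 0, 0], [0, 0, -0.1, 0, 0], [0, 0, 0, 0, 0], [0, 0, 0, 0, 0]]})

```text
t: 5.65
eef_pos: [0.6479, 0.0526, 0.1587]
tool_rot: [0.0, 1.0, -0.0, -0.001]
contact_force: [-0.1, 0.3, -1.1]
gripper_width: 0.523
grasp_force: 41.0
```

```bash
python3 - <<'E'
from h import *
T=tool(); im=eyes.read_camera("wrist"); cv2.imwrite("pics/w2.png",im); np.save("w2.npy",T)
print(togo(.4985,.268,.16),yaw())
E
```

```text
[-0.1492 -0.2154 -0.0015] -1.570963848146228
```

View pics/w2.png

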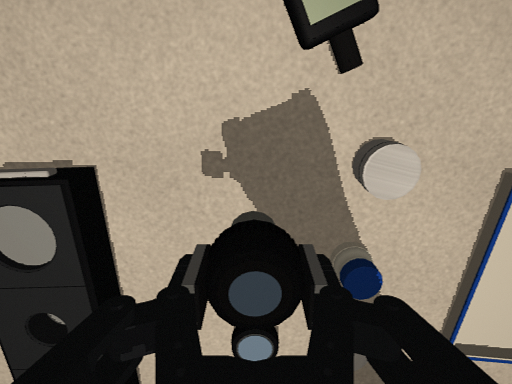

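Eyepiece is held between the pads, glass at (255,293) and barrel hidden beneath. Checking how it is centred in the hand.

```bash
python3 - <<'E'
from h import *
T=np.load("w2.npy"); c=cam("wrist",T)
for dz in(.028,.031,.034): print(T[:3,:3].T@(p2w(c,255,293,T[2,3]+dz)-T[:3,3]))
E
```

```text
[-0.0025  0.0001 -0.028 ]
[-0.0002  0.0001 -0.031 ]
[ 0.002   0.0001 -0.034 ]
```

>>> inch_along(ticks={"rows":[[-0.5, -0.72, 0, 0, 0], [-0.5, -0.72, 0, 0, 0], [-0.5, -0.72, 0, 0, 0], [-0.5, -0.72, 0, 0, 0], [-0.5, -0.72, 0, 0, 0], [-0.48, -0.7, 0, 0, 0], [0, 0, 0, 0, 0], [0, 0, 0, 0, 0], [0, 0, 0, 0, 0]]})

```text
t: 6.6
eef_pos: [0.5001, 0.2664, 0.1588]
tool_rot: [0.001, 1.0, -0.001, -0.001]
contact_force: [0.6, -0.6, -1.2]
gripper_width: 0.517
grasp_force: 41.1
```

```bash
python3 - <<'E'
from h import *
print(togo(.4985,.268,.05),yaw())
E
```

```text
[-0.0015 -0.0018  0.1088] -1.5726156799647746
```

In the tool's units: 0.02 m is 0.4, 0.015 m is 0.3.

>>> inch_along(ticks={"rows":[[-0.02, -0.02, 0.4, 0, 0], [0, 0, 0.4, 0, 0], [0, 0, 0.4, 0, 0], [0, 0, 0.4, 0, 0], [0, 0, 0.3, 0, 0], [0, 0, 0.12, 0, 0], [0, 0, 0.06, 0, 0], [0, 0, 0, 0, 0], [0, 0, 0, 0, 0]]})

```text
t: 7.5
eef_pos: [0.4994, 0.2692, 0.0565]
tool_rot: [-0.0, 1.0, -0.0, 0.001]
contact_force: [0.4, 1.1, -0.4]
gripper_width: 0.52
grasp_force: 41.1
```

```bash
python3 - <<'E'
from h import *
print(togo(.4985,.268,.05),monitor.get_obs()["contact_force"])
E
```

```text
[-0.0009  0.0012  0.0065] [ 0.4384  1.1474 -0.4072]
```

>>> inch_along(ticks={"rows":[[0, 0, 0.04, 0, 0], [0, 0, 0.04, 0, 0], [0, 0, 0.02, 0, 0], [0, 0, 0, 0, 0], [0, 0, 0, 0, 0]]})

```text
t: 8.0
eef_pos: [0.4989, 0.2689, 0.0509]
tool_rot: [0.0, 1.0, -0.0, 0.0]
contact_force: [-0.6, -0.8, 0.5]
gripper_width: 0.523
grasp_force: 41.2
```

In the tool's units: 0.001 m is 0.02.

>>> inch_along(ticks={"rows":[[0, 0, 0.02, 0, 0], [0, 0, 0, 0, 0], [0, 0, 0, 0, 0.55], [0, 0, 0, 0, 0.6], [0, 0, 0, 0, 0.7], [0, 0, 0, 0, 0.8], [0, 0, 0, 0, 0.8], [0, 0, 0, 0, 0.8]]})

```text
t: 8.8
eef_pos: [0.4988, 0.2689, 0.0497]
tool_rot: [0.0, 1.0, -0.0, -0.0]
contact_force: [0.8, -0.8, -1.0]
gripper_width: 0.803
grasp_force: 0.0
```

>>> inch_along(ticks={"rows":[[0, 0, -0.2, 0, 0.8], [0, 0, -0.4, 0, 1], [0, 0, -0.6, 0, 1], [0, 0, -0.6, 0, 1], [0, 0, -0.6, 0, 1], [0, 0, 0, 0, 1]]})

```text
t: 9.4
eef_pos: [0.5011, 0.2708, 0.1749]
tool_rot: [-0.002, 1.0, -0.0, 0.004]
contact_force: [0.8, 0.9, -0.2]
gripper_width: 1.005
grasp_force: 0.0
```

```bash
python3 - <<'E'
from h import *
T=tool();im=eyes.read_camera("wrist"); cv2.imwrite("pics/w3.png",im); np.save("w3.npy",T)
it=eyes.read_camera("top"); cv2.imwrite("pics/t3.png",np.hstack([cv2.resize(im,(480,360)),cv2.resize(it[110:300,90:250],(303,360))]))
# camera: go to centre, grip across 42 mm: tool y along th+90
for th in(.66,): print(togo(.5515,.0643,.16),yaw(),th-np.pi/2, th+np.pi/2)
E
```

```text
[0.0524 0.2048 0.0108] -1.5710876144349786 -0.9107963267948965 2.2307963267948967
```

View pics/t3.png

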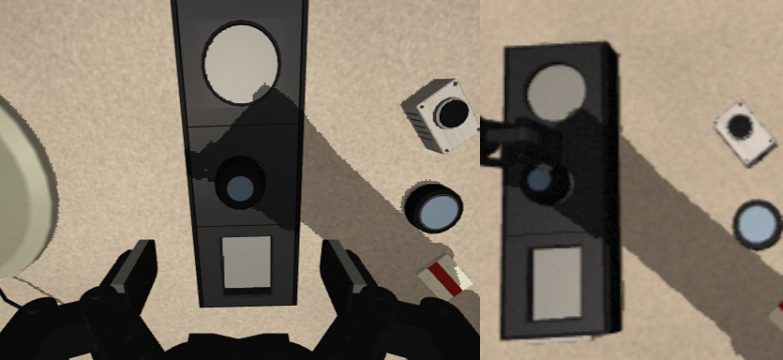

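Eyepiece stands upright in its pocket. Now the camera.

In the tool's units: 0.041 m is 0.82, 0.012 m is 0.24, -0.132 rad / 3.1416 = -0.042.

```bash
python3 - <<'E'
from h import *
c=cam("wrist",np.load("w3.npy"));print(p2w(c,256,200,.081))
E
```

```text
[0.4988 0.27   0.081 ]
```

>>> inch_along(ticks={"rows":[[0.2, 0.82, 0, 0, 1], [0.2, 0.82, 0, 0, 1], [0.2, 0.82, 0, 0, 1], [0.2, 0.82, 0, 0, 1], [0.24, 0.82, 0, 0, 1], [0, 0, 0.2, -0.042, 1], [0, 0, 0.2, -0.042, 1], [0, 0, 0, -0.042, 1], [0, 0, 0, -0.042, 1], [0, 0, 0, -0.042, 1], [0, 0, 0, 0, 1], [0, 0, 0, 0, 1], [0, 0, 0, 0, 1]]})

```text
t: 10.8
eef_pos: [0.5504, 0.0638, 0.1494]
tool_rot: [-0.0, 0.946, 0.323, -0.0]
contact_force: [-0.0, -0.0, -0.1]
gripper_width: 1.0
grasp_force: 0.0
```

```bash
python3 - <<'E'
from h import *
T=tool();im=eyes.read_camera("wrist"); cv2.imwrite("pics/w4.png",im); np.save("w4.npy",T)
print(togo(.5515,.0643,.016),yaw())
E
```

```text
[0.0011 0.0003 0.1335] -0.9128842697659578
```

View pics/w4.png

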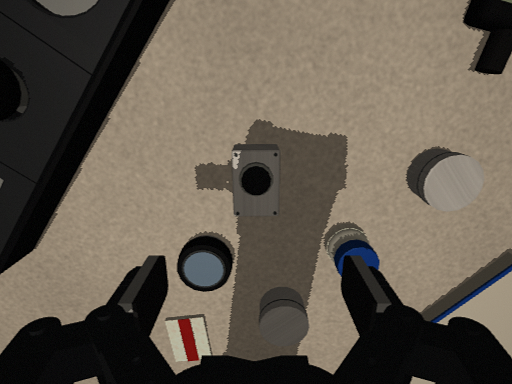

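Camera block is aligned with the tool: edges vertical at columns 233 and 280, top face rows ~151–215, cap at (256,180).

```bash
python3 - <<'E'
from h import *
T=np.load("w4.npy");c=cam("wrist",T)
for u,v,z in((256,151,.032),(256,215,.032),(233,183,.032),(280,183,.032),(256,180,.042)): print(T[:3,:3].T@(p2w(c,u,v,z)-T[:3,3]))
E
```

```text
[0.0335 0.0009 0.1173]
[-0.0257  0.001   0.1174]
[ 0.0049 -0.0194  0.1174]
[0.0049 0.0221 0.1173]
[0.0106 0.0009 0.1073]
```

In the tool's units: 0.025 m is 0.5, 0.004 m is 0.08.

>>> inch_along(ticks={"rows":[[0.08, 0.02, 0.4, 0, 1], [0, 0, 0.5, 0, 1], [0, 0, 0.5, 0, 1], [0, 0, 0.5, 0, 1], [0, 0, 0.5, 0, 1], [0, 0, 0.27, 0, 1], [0, 0, 0, 0, 1], [0, 0, 0, 0, 0], [0, 0, 0, 0, 0], [0, 0, 0, 0, 0], [0, 0, 0, 0, 0], [0, 0, 0, 0, 0], [0, 0, 0, 0, 0], [0, 0, 0, 0, 0]]}, clamp_n=40)

```text
t: 12.25
eef_pos: [0.5555, 0.0657, 0.0176]
tool_rot: [0.0, 0.946, 0.324, 0.001]
contact_force: [-1.0, -0.9, 6.8]
gripper_width: 0.479
grasp_force: 41.3
```

>>> inch_along(ticks={"rows":[[0, 0, -0.1, 0, 0], [0, 0, -0.2, 0, 0], [0, 0, -0.4, 0, 0], [0, 0, -0.6, 0, 0], [0, 0, -0.6, 0, 0], [0, 0, -0.6, 0, 0], [0, 0, -0.4, 0.0318, 0], [0, 0, 0, 0.0318, 0], [0, 0, 0, 0.0318, 0], [0, 0, 0, 0.0318, 0], [0, 0, 0, 0.0318, 0], [0, 0, 0, 0.0318, 0], [0, 0, 0, 0.0083, 0], [0, 0, 0, 0, 0], [0, 0, 0, 0, 0]]})

```text
t: 13.75
eef_pos: [0.5544, 0.0656, 0.1615]
tool_rot: [-0.0, 1.0, 0.018, 0.0]
contact_force: [0.4, -0.1, -2.1]
gripper_width: 0.48
grasp_force: 40.8
```

```bash
python3 - <<'E'
from h import *
o=np.array([.4985,.268])-.103*np.array([np.cos(.034),np.sin(.034)])
print(o,togo(*o,.15),yaw())
E
```

```text
[0.3956 0.2645] [-0.1516 -0.2045  0.0115] -1.5349795149677354
```

In the tool's units: -0.0345 m is -0.69, -0.034 m is -0.68.

>>> inch_along(ticks={"rows":[[-0.5, -0.68, 0, 0, 0], [-0.5, -0.68, 0, 0, 0], [-0.5, -0.68, 0, 0, 0], [-0.5, -0.68, 0, 0, 0], [-0.5, -0.68, 0, 0, 0], [-0.53, -0.69, 0, 0, 0], [0, 0, 0, 0, 0], [0, 0, 0, 0, 0], [0, 0, 0, 0, 0]]})

```text
t: 14.65
eef_pos: [0.3969, 0.2639, 0.1612]
tool_rot: [0.0, 1.0, 0.017, 0.0]
contact_force: [0.7, -0.6, -1.5]
gripper_width: 0.478
grasp_force: 40.9
```

```bash
python3 - <<'E'
from h import *
T=tool();im=eyes.read_camera("wrist"); cv2.imwrite("pics/w5.png",im); np.save("w5.npy",T)
print(togo(.3956,.2645,.051),yaw())
E
```

```text
[-0.0015 -0.001   0.1102] -1.538747050645847
```

View pics/w5.png

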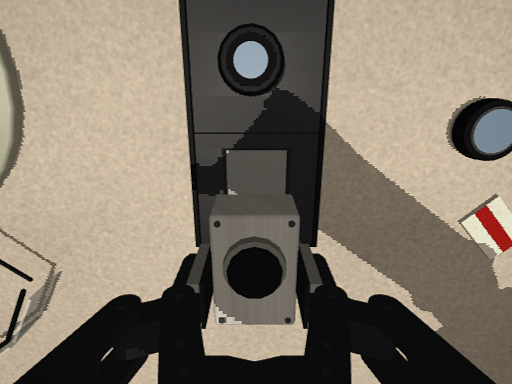

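Camera is level in the grip, cap at (254,272). The pocket ahead has its far edge at row 150, columns ~225–288.

```bash
python3 - <<'E'
from h import *
T=np.load("w5.npy");c=cam("wrist",T)
print("cap",T[:3,:3].T@(p2w(c,254,272,T[2,3]+.0244)-T[:3,3]))
print("top face far/near", *[T[:3,:3].T@(p2w(c,255,v,T[2,3]+.0144)-T[:3,3]) for v in(213,323)])
ex=np.array([np.cos(.034),np.sin(.034)]);ey=np.array([-ex[1],ex[0]]);o=np.array([.3956,.2645])
for a in(1,-1): print("pocket corner px",w2p(c,[*(o+.037*ex+a*.027*ey),.049]),w2p(c,[*(o+.037*ex+a*.027*ey),.035]))
E
```

```text
cap [ 0.006  -0.0003 -0.0244]
top face far/near [ 0.0303  0.0001 -0.0144] [-0.031   0.0002 -0.0144]
pocket corner px [221.3571 149.0254] [222.9686 146.0763]
pocket corner px [286.0082 148.9587] [284.447  146.0125]
```

In the tool's units: 0.02 m is 0.4, 0.015 m is 0.3.

>>> inch_along(ticks={"rows":[[-0.02, 0, 0.4, 0, 0], [0, 0, 0.4, 0, 0], [0, 0, 0.4, 0, 0], [0, 0, 0.4, 0, 0], [0, 0, 0.3, 0, 0], [0, 0, 0.14, 0, 0], [0, 0, 0.08, 0, 0], [0, 0, 0, 0, 0], [0, 0, 0, 0, 0], [0, 0, 0, 0, 0]]})

```text
t: 15.7
eef_pos: [0.3957, 0.265, 0.056]
tool_rot: [-0.0, 1.0, 0.017, 0.001]
contact_force: [0.2, -0.6, -2.6]
gripper_width: 0.481
grasp_force: 40.9
```

In the tool's units: 0.002 m is 0.04, 0.0015 m is 0.03.

>>> inch_along(ticks={"rows":[[0, 0, 0.04, 0, 0], [0, 0, 0.03, 0, 0], [0, 0, 0.01, 0, 0], [0, 0, 0, 0, 0], [0, 0, 0, 0, 0]]})

```text
t: 16.2
eef_pos: [0.3955, 0.265, 0.0525]
tool_rot: [0.0, 1.0, 0.017, 0.001]
contact_force: [-3.3, -2.6, 15.7]
gripper_width: 0.473
grasp_force: 42.8
```

In the tool's units: -0.03 m is -0.6, -0.02 m is -0.4.

>>> inch_along(ticks={"rows":[[0, 0, -0.01, 0, 0], [0, 0, 0, 0, 0.52], [0, 0, 0, 0, 0.6], [0, 0, 0, 0, 0.7], [0, 0, 0, 0, 0.8], [0, 0, 0, 0, 0.8], [0, 0, -0.2, 0, 0.8], [0, 0, -0.4, 0, 1], [0, 0, -0.6, 0, 1], [0, 0, -0.6, 0, 1], [0, 0, -0.6, 0, 1], [0, 0, 0, 0, 1]]})

```text
t: 17.4
eef_pos: [0.3972, 0.2666, 0.1762]
tool_rot: [-0.002, 1.0, 0.017, 0.003]
contact_force: [0.8, 0.5, -0.7]
gripper_width: 1.0
grasp_force: 0.0
```

```bash
python3 - <<'E'
from h import *
T=tool();im=eyes.read_camera("wrist"); np.save("w6.npy",T)
cv2.imwrite("pics/w6.png",im);print(togo(.452,.051,.16),yaw())
E
```

```text
[0.0484 0.2165 0.0139] -1.5371575988192259
```

View pics/w6.png

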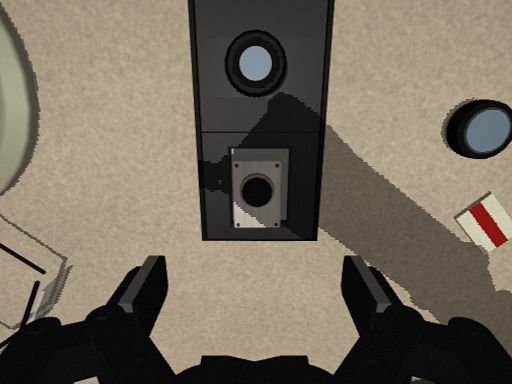

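Camera sits in its pocket, about 2 mm left of centre and level. On to the lens.

In the tool's units: 0.036 m is 0.72, 0.008 m is 0.16.

>>> inch_along(ticks={"rows":[[0.16, 0.72, 0.04, 0, 1], [0.16, 0.72, 0.04, 0, 1], [0.16, 0.72, 0.04, 0, 1], [0.16, 0.72, 0.04, 0, 1], [0.16, 0.72, 0.06, 0, 1], [0.16, 0.72, 0.06, 0, 1], [0, 0, 0, 0, 1], [0, 0, 0, 0, 1], [0, 0, 0, 0, 1]]})

```text
t: 18.35
eef_pos: [0.4499, 0.0517, 0.1575]
tool_rot: [-0.0, 1.0, 0.018, -0.0]
contact_force: [0.0, 1.3, 0.1]
gripper_width: 0.999
grasp_force: 0.0
```

```bash
python3 - <<'E'
from h import *
T=tool();im=eyes.read_camera("wrist"); np.save("w7.npy",T); c=cam("wrist",T)
g=cv2.cvtColor(im,cv2.COLOR_BGR2HSV)
u0,v0=map(int,w2p(c,[.452,.051,.028])); print(u0,v0)
m=((g[...,0]>95)&(g[...,0]<125)&(g[...,1]>50)).astype(np.uint8)
n,_,st,ce=cv2.connectedComponentsWithStats(m)
for i in range(1,n):
    if st[i,4]>200: print(st[i],ce[i],p2w(c,*ce[i],.028)[:2])
print(togo(.452,.051,.013),yaw())
E
```

```text
255 181
[ 366   37   56   55 2394] [393.6921  64.5576] [ 0.5557 -0.0583]
[481 135  31  79 547] [497.8775 181.713 ] [ 0.4599 -0.1726]
[234 162  41  40 955] [253.7529 181.799 ] [0.4518 0.0525]
[0.002  0.001  0.1446] -1.5347221741773736
```

>>> inch_along(ticks={"rows":[[0.04, 0, 0.5, 0, 1], [0, 0, 0.6, 0, 1], [0, 0, 0.6, 0, 1], [0, 0, 0.6, 0, 1], [0, 0, 0.4, 0, 1], [0, 0, 0.2, 0, 1], [0, 0, 0, 0, 1], [0, 0, 0, 0, 0], [0, 0, 0, 0, 0], [0, 0, 0, 0, 0], [0, 0, 0, 0, 0], [0, 0, 0, 0, 0], [0, 0, 0, 0, 0]]}, clamp_n=40)

```text
t: 19.7
eef_pos: [0.4534, 0.0508, 0.0143]
tool_rot: [-0.0, 1.0, 0.017, 0.001]
contact_force: [-1.5, 0.3, 10.0]
gripper_width: 0.6
grasp_force: 39.9
```

>>> inch_along(ticks={"rows":[[0, 0, -0.1, 0, 0], [0, 0, -0.2, 0, 0], [0, 0, -0.4, 0, 0], [0, 0, -0.6, 0, 0], [0, 0, -0.6, 0, 0], [0, 0, -0.6, 0, 0], [0, 0, -0.6, 0, 0], [0, 0, -0.2, 0, 0], [0, 0, 0, 0, 0], [0, 0, 0, 0, 0]]})

```text
t: 20.7
eef_pos: [0.4518, 0.0503, 0.177]
tool_rot: [0.0, 1.0, 0.017, -0.001]
contact_force: [0.4, -0.1, -1.9]
gripper_width: 0.597
grasp_force: 42.0
```

```bash
python3 - <<'E'
from h import *
o=np.array([.4985,.2675])+.103*np.array([np.cos(.034),np.sin(.034)])
print(o,togo(*o,.17),yaw())
E
```

```text
[0.6014 0.271 ] [ 0.157  -0.2156  0.0068] -1.5371999919781294
```

In the tool's units: -0.036 m is -0.72, -0.0355 m is -0.71.

>>> inch_along(ticks={"rows":[[0.52, -0.72, 0, 0, 0], [0.52, -0.72, 0, 0, 0], [0.52, -0.72, 0, 0, 0], [0.52, -0.72, 0, 0, 0], [0.52, -0.72, 0, 0, 0], [0.54, -0.71, 0, 0, 0], [0, 0, 0, 0, 0], [0, 0, 0, 0, 0], [0, 0, 0, 0, 0]]})

```text
t: 21.6
eef_pos: [0.6011, 0.2697, 0.1759]
tool_rot: [0.001, 1.0, 0.017, -0.001]
contact_force: [-0.5, -0.1, -1.3]
gripper_width: 0.597
grasp_force: 42.1
```

```bash
python3 - <<'E'
from h import *
T=tool();im=eyes.read_camera("wrist"); np.save("w8.npy",T);cv2.imwrite("pics/w8.png",im);c=cam("wrist",T)
print(togo(.6014,.271,.053),yaw())
print("exp glass",w2p(c,(T@[0,0,-.0142,1])[:3]))
ex=np.array([np.cos(.034),np.sin(.034)]);print([w2p(c,[.6014+.033*a,.271+.033*b,.049]) for a,b in((1,0),(0,1),(0,-1))])
E
```

```text
[ 0.0003 -0.0018  0.1235] -1.5381356928982424
exp glass [254.6978 270.7744]
[array([254.0769, 148.2174]), array([216.8822, 182.8346]), array([288.7906, 185.0816])]
```

View pics/w8.png

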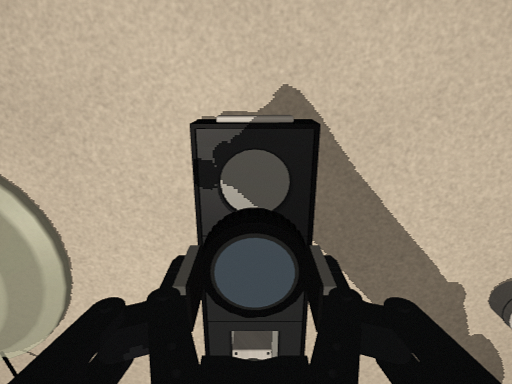

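Lens is level, glass at (255,272). The pocket floor spans columns 220–290, centred at 255 directly ahead, so no sideways correction.

In the tool's units: 0.025 m is 0.5, 0.02 m is 0.4.

>>> inch_along(ticks={"rows":[[0, 0, 0.4, 0, 0], [0, 0, 0.5, 0, 0], [0, 0, 0.5, 0, 0], [0, 0, 0.5, 0, 0], [0, 0, 0.3, 0, 0], [0, 0, 0.14, 0, 0], [0, 0, 0.06, 0, 0], [0, 0, 0, 0, 0], [0, 0, 0, 0, 0], [0, 0, 0, 0, 0]]})

```text
t: 22.65
eef_pos: [0.6027, 0.2717, 0.0589]
tool_rot: [-0.0, 1.0, 0.017, 0.001]
contact_force: [0.5, -0.1, -1.7]
gripper_width: 0.597
grasp_force: 42.1
```

In the tool's units: 0.002 m is 0.04, 0.0015 m is 0.03.

>>> inch_along(ticks={"rows":[[0, 0.02, 0.04, 0, 0], [0, 0, 0.03, 0, 0], [0, 0, 0, 0, 0], [0, 0, 0, 0, 0]]})

```text
t: 23.05
eef_pos: [0.6021, 0.2703, 0.0542]
tool_rot: [0.0, 1.0, 0.017, -0.0]
contact_force: [-0.4, -0.4, -1.6]
gripper_width: 0.596
grasp_force: 42.1
```

>>> inch_along(ticks={"rows":[[0, 0, 0.02, 0, 0], [0, 0, 0.02, 0, 0], [0, 0, 0, 0, 0], [0, 0, 0, 0, 0]]})

```text
t: 23.45
eef_pos: [0.6023, 0.2704, 0.0535]
tool_rot: [0.0, 1.0, 0.017, 0.0]
contact_force: [-3.1, -2.0, 8.5]
gripper_width: 0.594
grasp_force: 43.0
```

Contact at the expected height: seated. Release, then go to tin A.

In the tool's units: -0.03 m is -0.6, -0.02 m is -0.4.

>>> inch_along(ticks={"rows":[[0, 0, 0, 0, 0.62], [0, 0, 0, 0, 0.68], [0, 0, 0, 0, 0.75], [0, 0, 0, 0, 0.85], [0, 0, 0, 0, 0.85], [0, 0, -0.2, 0, 0.9], [0, 0, -0.4, 0, 1], [0, 0, -0.6, 0, 1], [0, 0, -0.6, 0, 1], [0, 0, -0.4, 0, 1], [0, 0, 0, 0, 1], [0, 0, 0, 0, 1]]})

```text
t: 24.65
eef_pos: [0.6022, 0.2703, 0.1628]
tool_rot: [-0.0, 1.0, 0.017, 0.0]
contact_force: [-0.4, -1.0, 0.5]
gripper_width: 0.995
grasp_force: 0.0
```

```bash
python3 - <<'E'
from h import *
print(togo(.66,-.069,.16),yaw())
E
```

```text
[0.0463 0.341  0.0028] -1.5370323228934324
```

In the tool's units: 0.038 m is 0.76, 0.037 m is 0.74.

>>> inch_along(ticks={"rows":[[0.1, 0.76, 0, 0, 1], [0.1, 0.76, 0, 0, 1], [0.1, 0.76, 0, 0, 1], [0.1, 0.76, 0, 0, 1], [0.1, 0.76, 0, 0, 1], [0.1, 0.76, 0, 0, 1], [0.1, 0.76, 0, 0, 1], [0.1, 0.76, 0, 0, 1], [0.12, 0.74, 0, 0, 1], [0, 0, 0, 0, 1], [0, 0, 0, 0, 1], [0, 0, 0, 0, 1]]})

```text
t: 25.85
eef_pos: [0.659, -0.0673, 0.1614]
tool_rot: [-0.001, 1.0, 0.018, -0.001]
contact_force: [-0.0, 0.4, 0.3]
gripper_width: 1.0
grasp_force: 0.0
```

```bash
python3 - <<'E'
from h import *
T=tool();im=eyes.read_camera("wrist"); np.save("w9.npy",T); c=cam("wrist",T)
g=cv2.cvtColor(im,cv2.COLOR_BGR2HSV)
u0,v0=map(int,w2p(c,[.66,-.069,.036])); print(u0,v0)
cr=im[v0-50:v0+50,u0-50:u0+50]
cv2.imwrite("pics/w9.png",cv2.resize(cr,(400,400)))
print(togo(.66,-.069,.012),yaw())
it=eyes.read_camera("top")[110:300,90:340]
cv2.imwrite("pics/t9.png",np.hstack([cv2.resize(cr,(300,300)),cv2.resize(it,(480,300))[:, :480]]))
E
```

```text
256 183
[0.001  0.0023 0.1497] -1.534451210916792
```

View pics/t9.png

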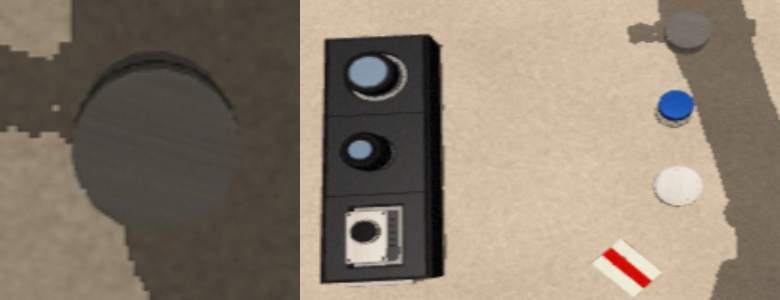

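All three optics sit upright in their pockets. Tin A's lid is at crop (156,147), about 2 px right of the prediction. Grasping it.

The manual's scale: shifts go in shares of 50 mm and turns go in shares of pi rad. Converting my numbers, 0.03 m is 0.6, 0.02 m is 0.4.

>>> inch_along(ticks={"rows":[[0.02, 0.06, 0.6, 0, 1], [0, 0, 0.6, 0, 1], [0, 0, 0.6, 0, 1], [0, 0, 0.6, 0, 1], [0, 0, 0.4, 0, 1], [0, 0, 0.18, 0, 1], [0, 0, 0, 0, 1], [0, 0, 0, 0, 0], [0, 0, 0, 0, 0], [0, 0, 0, 0, 0], [0, 0, 0, 0, 0], [0, 0, 0, 0, 0], [0, 0, 0, 0, 0]]}, clamp_n=30)

```text
t: 27.25
eef_pos: [0.6619, -0.0719, 0.0151]
tool_rot: [0.0, 1.0, 0.017, 0.001]
contact_force: [-1.2, 0.6, 6.3]
gripper_width: 0.59
grasp_force: 31.1
```

>>> inch_along(ticks={"rows":[[0, 0, -0.1, 0, 0], [0, 0, -0.2, 0, 0], [0, 0, -0.4, 0, 0], [0, 0, -0.6, 0, 0], [0, 0, -0.6, 0, 0], [0, 0, -0.4, 0, 0], [0, 0, 0, 0, 0], [0, 0, 0, 0, 0]]})

```text
t: 28.05
eef_pos: [0.6607, -0.0721, 0.1287]
tool_rot: [0.0, 1.0, 0.017, 0.0]
contact_force: [-0.4, 0.2, -1.2]
gripper_width: 0.593
grasp_force: 31.4
```

```bash
python3 - <<'E'
from h import *
c=np.array([.533,-.258]);e=np.array([np.cos(-.114),np.sin(-.114)])
a=c+.05*e;b=c-.05*e
print(a,b,togo(*a,.12),yaw())
E
```

```text
[ 0.5827 -0.2637] [ 0.4833 -0.2523] [-0.0844  0.1889  0.0087] -1.5371806371728378
```

In the tool's units: 0.0315 m is 0.63, -0.014 m is -0.28.

>>> inch_along(ticks={"rows":[[-0.28, 0.63, 0, 0, 0], [-0.28, 0.63, 0, 0, 0], [-0.28, 0.63, 0, 0, 0], [-0.28, 0.63, 0, 0, 0], [-0.28, 0.63, 0, 0, 0], [-0.28, 0.63, 0, 0, 0], [0, 0, 0, 0, 0], [0, 0, 0, 0, 0], [0, 0, 0.6, 0, 0], [0, 0, 0.6, 0, 0], [0, 0, 0.5, 0, 0], [0, 0, 0.3, 0, 0], [0, 0, 0.16, 0, 0], [0, 0, 0, 0, 0], [0, 0, 0, 0, 0], [0, 0, 0, 0, 0]]})

```text
t: 29.65
eef_pos: [0.5841, -0.2639, 0.0215]
tool_rot: [0.0, 1.0, 0.017, 0.001]
contact_force: [0.5, -0.0, -0.3]
gripper_width: 0.59
grasp_force: 31.5
```

In the tool's units: 0.002 m is 0.04, 0.0015 m is 0.03.

>>> inch_along(ticks={"rows":[[0, 0, 0.04, 0, 0], [0, 0, 0.03, 0, 0], [0, 0, 0, 0, 0], [0, 0, 0, 0, 0]]})

```text
t: 30.05
eef_pos: [0.5837, -0.264, 0.0181]
tool_rot: [0.0, 1.0, 0.017, 0.001]
contact_force: [-1.0, 0.5, 6.8]
gripper_width: 0.591
grasp_force: 32.1
```

In the tool's units: -0.036 m is -0.72, -0.03 m is -0.6.

>>> inch_along(ticks={"rows":[[0, 0, 0, 0, 0.65], [0, 0, 0, 0, 0.75], [0, 0, 0, 0, 0.8], [0, 0, 0, 0, 0.8], [0, 0, -0.4, 0, 0.8], [0, 0, -0.6, 0, 0.8], [0, 0, -0.6, 0, 1], [0, 0, -0.6, 0, 1], [0, 0, -0.6, 0, 1], [-0.4, -0.72, 0, 0, 1], [-0.4, -0.72, 0, 0, 1], [-0.4, -0.72, 0, 0, 1], [-0.4, -0.72, 0, 0, 1], [-0.4, -0.72, 0, 0, 1], [-0.4, -0.72, 0, 0, 1], [0, 0, 0, 0, 1], [0, 0, 0, 0, 1], [0, 0, 0, 0, 1]]})

```text
t: 31.85
eef_pos: [0.4566, -0.0527, 0.1569]
tool_rot: [0.0, 1.0, 0.016, 0.0]
contact_force: [0.1, 0.2, -0.4]
gripper_width: 0.998
grasp_force: 0.0
```

```bash
python3 - <<'E'
from h import *
T=tool();im=eyes.read_camera("wrist"); np.save("w10.npy",T); c=cam("wrist",T)
u0,v0=map(int,w2p(c,[.452,-.05,.036])); print(u0,v0)
cr=im[v0-60:v0+60,u0-60:u0+60]
it=eyes.read_camera("top")[110:300,240:440]
cv2.imwrite("pics/t10.png",np.hstack([cv2.resize(cr,(360,360)),cv2.resize(it,(379,360))]))
print(togo(.452,-.05,.014),yaw())
E
```

```text
251 191
[-0.0045 -0.0031  0.1428] -1.5389984769860512
```

View pics/t10.png

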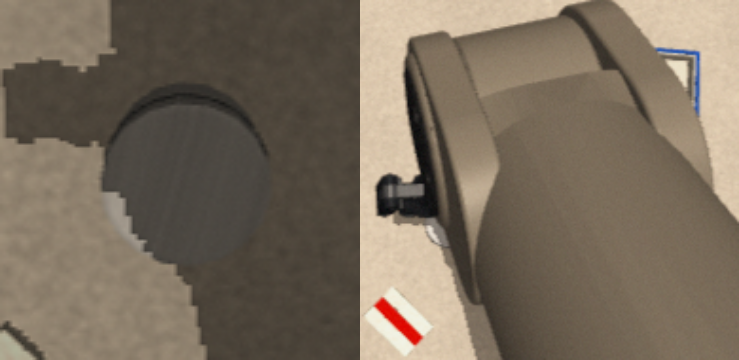

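Tin B's lid centre is at crop (186,184), so the tin is at about (0.451,-0.0515).

In the tool's units: 0.03 m is 0.6, 0.015 m is 0.3.

>>> inch_along(ticks={"rows":[[-0.1, -0.02, 0.6, 0, 1], [0, 0, 0.6, 0, 1], [0, 0, 0.6, 0, 1], [0, 0, 0.6, 0, 1], [0, 0, 0.3, 0, 1], [0, 0, 0.16, 0, 1], [0, 0, 0, 0, 1], [0, 0, 0, 0, 0], [0, 0, 0, 0, 0], [0, 0, 0, 0, 0], [0, 0, 0, 0, 0], [0, 0, 0, 0, 0], [0, 0, 0, 0, 0]]}, clamp_n=30)

```text
t: 33.25
eef_pos: [0.4517, -0.0512, 0.0149]
tool_rot: [0.0, 1.0, 0.017, 0.001]
contact_force: [-0.3, -1.0, 5.7]
gripper_width: 0.591
grasp_force: 30.2
```

>>> inch_along(ticks={"rows":[[0, 0, -0.1, 0, 0], [0, 0, -0.2, 0, 0], [0, 0, -0.4, 0, 0], [0, 0, -0.6, 0, 0], [0, 0, -0.6, 0, 0], [0, 0, -0.4, 0, 0], [0, 0, 0, 0, 0], [0, 0, 0, 0, 0]]})

```text
t: 34.05
eef_pos: [0.4509, -0.0512, 0.1294]
tool_rot: [0.0, 1.0, 0.017, 0.001]
contact_force: [0.0, -0.2, -0.7]
gripper_width: 0.59
grasp_force: 31.4
```

```bash
python3 - <<'E'
from h import *
print(togo(.4825,-.253,.12),yaw())
E
```

```text
[0.0248 0.2027 0.0095] -1.5372844897747397
```

In the tool's units: 0.034 m is 0.68, 0.033 m is 0.66.

>>> inch_along(ticks={"rows":[[0.08, 0.68, 0, 0, 0], [0.08, 0.68, 0, 0, 0], [0.08, 0.68, 0, 0, 0], [0.08, 0.68, 0, 0, 0], [0.08, 0.68, 0, 0, 0], [0.08, 0.66, 0, 0, 0], [0, 0, 0, 0, 0], [0, 0, 0, 0, 0], [0, 0, 0.6, 0, 0], [0, 0, 0.6, 0, 0], [0, 0, 0.5, 0, 0], [0, 0, 0.3, 0, 0], [0, 0, 0.16, 0, 0], [0, 0, 0, 0, 0], [0, 0, 0.04, 0, 0], [0, 0, 0.02, 0, 0], [0, 0, 0, 0, 0], [0, 0, 0, 0, 0]]})

```text
t: 35.85
eef_pos: [0.482, -0.2533, 0.0184]
tool_rot: [0.0, 1.0, 0.017, 0.0]
contact_force: [-0.3, 0.0, -0.6]
gripper_width: 0.591
grasp_force: 31.5
```

Now set down, release, and withdraw to where the top camera is clear.

In the tool's units: -0.03 m is -0.6, -0.02 m is -0.4.

>>> inch_along(ticks={"rows":[[0, 0, 0.02, 0, 0], [0, 0, 0, 0, 0], [0, 0, 0, 0, 0.65], [0, 0, 0, 0, 0.75], [0, 0, 0, 0, 0.8], [0, 0, 0, 0, 0.8], [0, 0, -0.4, 0, 0.8], [0, 0, -0.6, 0, 0.8], [0, 0, -0.6, 0, 1], [0, 0, -0.6, 0, 1], [0, 0, -0.6, 0, 1], [0, 0, -0.6, 0, 1]]})

```text
t: 37.05
eef_pos: [0.4815, -0.253, 0.188]
tool_rot: [-0.0, 1.0, 0.017, -0.0]
contact_force: [0.6, -0.2, -0.2]
gripper_width: 1.004
grasp_force: 0.0
```

>>> inch_along(ticks={"rows":[[-0.2, 0.8, 0, 0, 1], [-0.2, 0.8, 0, 0, 1], [-0.2, 0.8, 0, 0, 1], [-0.2, 0.8, 0, 0, 1], [-0.2, 0.8, 0, 0, 1], [-0.4, 0.8, 0, 0, 1], [-0.4, 0.8, 0, 0, 1], [-0.4, 0.8, 0, 0, 1], [-0.4, 0.6, 0, 0, 1], [0, 0, 0, 0, 1], [0, 0, 0, 0, 1], [0, 0, 0, 0, 1]]})

```text
t: 38.25
eef_pos: [0.3648, -0.6059, 0.1866]
tool_rot: [-0.001, 1.0, 0.018, 0.0]
contact_force: [-0.3, 1.0, 0.6]
gripper_width: 0.997
grasp_force: 0.0
```

```bash
python3 - <<'E'
from h import *
it=eyes.read_camera("top"); i2=eyes.read_camera("scene")
cv2.imwrite("pics/end.png",np.vstack([cv2.resize(it[110:300,90:440],(560,304)),cv2.resize(i2[130:290,90:420],(560,272))]))
E
```

```text
(no output)
```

View pics/end.png

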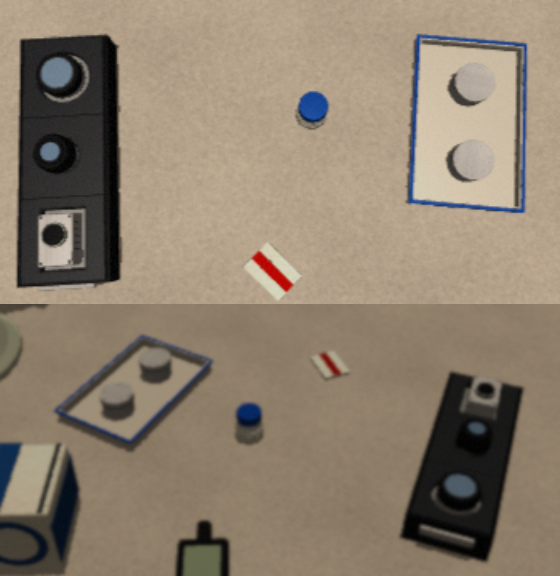

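The optics are in their own inserts, both tins stand in the tray at (474,83) and (473,160), and the jar has not moved.

```bash
python3 -c "
from station import bot
print(bot.hand_in())"
```

```text
the job is handed in; nothing more can be done
None
```

The job is handed in: the last pictures show the eyepiece, lens and camera seated in their own inserts, both tins upright in the tray and the jar where it stood, finished at about 38 s of the 136 s allowed; the hand-in returned no verdict.

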